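# Restock the book-mending caddy

## Robot

A 6-joint arm with a two-finger parallel gripper is mounted at the origin on a cart in front of the work surface, level with it; the furniture and walls round the work are solid. World frame = base frame: x ahead of the robot, y to its left, z up, the work surface at z = 0. Lengths are in mm, angles in rad, forces in N, time in s.
With the tool pointing down it reaches from about 375 to 750 mm from the base axis. Payload 9 kg.
Tool frame: the origin (TCP) lies at the very end of the fingers, on their centre line; the grasp point (between the pads) lies 19 mm behind it; z points along the fingers, y is the line along which they close (so a half turn about z gives the same grasp; the last joint's range is limited). The gripper opens to 85 mm and grips with 20 to 120 N. Pads are 22 mm wide; open, the fingers measure 114 mm over their backs; the gripper's body (76 mm by 85 mm) begins 54 mm behind the grasp point. The pads swing forward as they close: fully open they stand 13 mm farther back than shut.
Start: joints at [-0.218, 0.104, 0.097, 1.564, 0, 1.353], TCP at [600.033, 0.002, 205.231] pointing down, gripper open.
Joint ranges: [-2.99, 2.99], [-0.84, 1.86], [-1.1, 1.16], [-1.84, 2.11], [-1.51, 1.56], [-3.14, 3.14]. Speed limits (rad/s): [2.22, 2.22, 2.57, 3.14, 3.14, 3.14].

## Interface

Orientations are given as a rotation vector (axis times angle).
In Python, from rig import env gives the robot as it stands.
- The arm moves only by the tool carry_out, never from a script. Its argument "steps" is a list of rows, each an object of numbers: "rx", "ry", "rz": the turn, a rotation vector about the tool's x, y, z in rad; "x", "y", "z": the shift along the tool's x, y, z in units of 60 mm (1.0 is 60 mm); "jaw": the finger opening in mm, from 0 to 85.4. In form: [{"rx": .., "ry": .., "rz": .., "x": .., "y": .., "z": .., "jaw": ..}, ...]. A call has 1 to 20 rows; each row shifts and turns the commanded pose from where the row before left it, along the tool's axes as they then stand; what a row does not reach is not made up. A row lasts 1/8 s, in which the tool goes at most 62.5 mm and 10.7 degrees, less where a joint would pass 70% of its speed; a pose out of reach is approached as far as the arm can. A call is refused whole if a number of a shift passes 1 or a number of a turn 0.188, either way. A call with a gripper value outside its range is refused whole. The fingers move at their own pace and stop on an object; "squeeze" is the grip in N (left out, the last holds). Time passes only in rows, so rows that do not move let the fingers close. It gives the time, the measured TCP pose, the force, the opening and the grip force at its end, in the units of the state.
- env.get_state(): the state, without advancing time (a new reading comes with each control period).
- env.snapshot(name): name is "scene" or "side" or "wrist"; returns the picture (400x640x3 uint8, red, green, blue); there is no depth.
- env.camera_model(name): a dict with "fx", "fy", "cx", "cy" (pixels), "eye" and "orientation" of the camera in the world; the wrist camera has in their place "T_tool_cam" (4x4, takes a point from camera to tool coordinates, whose origin is the TCP and whose axes are the flange's). Camera axes: x right, y down, z forward; pixel columns grow to the right and rows downward; lengths in mm; the calibration is good to about 2 mm. A picture is of the moment at which its call begins: read the wrist's pose just before it. camera_model takes no time and is no camera call.
- env.finish_job(): hands the job in; it is judged then, once.
The state is a dict: "t": time; "qpos": joint angles; "dq": joint speeds; "effort": joint torques, N m; "position": TCP position; "ee_rot": TCP orientation; "force": force on the tool from outside, world axes, zero at the start; "torque": the same for the moment, N m; "finger_gap": finger opening in mm; "gripper_force": force on a finger pad.
Only numpy, scipy, OpenCV 4.12 (cv2) and the standard library are available. Lean on these libraries where they do the work, as an engineer would, in place of code of your own. Each camera call takes 0.05 s, during which the arm holds its last target. There are 200 camera calls.

## Task

Restock the book-mending caddy on the lending desk: lay the eraser flat in the oblong recess and the binder clip the right way up and flat in the square recess, stand the glue stick upright in the round cup, and lay the roll of tape flat over the short post. All four lie around the caddy, in front of it or beside it; leave the USB stick and the big label roll there where they lie, and do not use the other glue stick and black tape that stand beyond the hand scanner in the far right corner.

Things in the scene. Friction and masses are not known exactly. Their poses are not given: they have to be found in the camera images.
- eraser: Small block eraser in a card sleeve, 21 x 46 x 12 mm, lying flat. Thicker and shorter than the USB stick. Origin: centre of its underside; y along its length, z up. Goes in the oblong plate.
- binder_clip: Black binder clip lying flat, 44 x 32 x 16 mm overall. Origin: centre of its footprint at its underside; the wire handle points to -x; the black body, 32 mm wide along y, fills x from -2 to +22 mm, 16 mm high at its thickest. Grip the body across y at about x = +9 mm. z up. Goes in the square plate.
- glue_stick: Pale round glue stick standing upright, 25 mm diameter, 91 mm tall. Origin: centre of its foot, z up its axis. Goes in the cup plate.
- tape_roll: Small black roll of tape lying flat, a ring of 54 mm outer diameter, hole of 25 mm diameter, 18 mm high. Origin: centre of its underside, z along its axis. Goes over the post of the post plate.
- usb_stick: Look-alike of the eraser: USB stick with a metal plug at one end, 18 x 54 x 8 mm, lying flat. Does not belong in the caddy: leave it. Origin: centre of its underside, y along its length.
- label_roll: Look-alike of the tape roll: large ring-shaped roll, 98 mm diameter, 25 mm high, lying flat. Does not belong in the caddy: leave it. Origin: centre of its underside.
- oblong_plate: One of four grey 76 x 76 mm plates, 80 mm apart in a row, in varying order, in a shallow wooden tray (the caddy, 88 x 332 mm, rim 15 mm above the desk; all fixed). This one is 11 mm thick, with an oblong recess 38 mm along x by 62 mm along y, 6 mm deep, dark-lined (floor 5 mm above its origin). Origin: centre of its underside, 5 mm above the desk; y along the row of plates, z up.
- square_plate: Plate of the caddy, 76 x 76 x 11 mm, with a square recess 62 x 62 mm, 6 mm deep, dark-lined (floor 5 mm above its origin). Origin and axes as for the oblong plate.
- cup_plate: Plate of the caddy, 76 x 76 x 5 mm, with a round open cup standing at its centre: inside diameter 44 mm, rim 40 mm above its origin, inner floor 5 mm above its origin. Origin and axes as for the oblong plate.
- post_plate: Plate of the caddy, flat, 76 x 76 x 5 mm, with an upright round post at its centre, 9 mm diameter with a tapered tip, its top 22 mm above its origin. The tape roll lies flat on the plate, 5 mm above its origin, with the post in its hole. Origin and axes as for the oblong plate.
Not all that is in view belongs to the job. What is shaped like the eraser but brown, pink or red is not meant.

How it is judged:
By the outcome, as a careful person would: the job done as asked, in the order asked, and still so for the second after the job is handed in, with the robot touching nothing.
It also fails if it takes over 96 s, if anything falls off the work surface, if the arm or the gripper's body presses on something with over 40 N, if the wrist force passes 120 N, or if a joint passes its speed limit or range.

## Working session

There is one attempt and no reset: what is moved stays moved. The work goes in short steps, Python scripts to look and compute and a tool call to move; the robot and the scene stay as the last step left them, time stands still between calls to the robot, and variables do not carry over. Pictures are saved under pics/ and viewed, at most 14 in all, crops included, and the job is handed in when it is done.

Besides the shell and the picture viewer there is one more tool, called after "Call:" by a JSON object that holds its "method" and its "body". carry_out: Moves the arm, as the interface text tells. Its arguments: {"type":"object","properties":{"steps":{"type":"array"},"squeeze":{"type":"number"}},"required":["steps"]}

```bash
ls; mkdir -p pics; cat > h.py <<'E'
import numpy as np, cv2
from scipy.spatial.transform import Rotation as R
from rig import env
def cam(name):
    m=env.camera_model(name); 
    if 'eye' in m:
        o=np.array(m['orientation'],float)
        Rm=o if o.shape==(3,3) else R.from_rotvec(o).as_matrix()
        return m,Rm,np.array(m['eye'])
    s=env.get_state(); T=np.eye(4); T[:3,:3]=R.from_rotvec(s['ee_rot']).as_matrix(); T[:3,3]=s['position']
    T=T@np.array(m['T_tool_cam']); return m,T[:3,:3],T[:3,3]
def px(c,u,v,z):
    m,Rm,e=c; d=Rm@np.array([(u-m['cx'])/m['fx'],(v-m['cy'])/m['fy'],1]); return e+d*(z-e[2])/d[2]
def snap(name,f):
    c=cam(name); im=env.snapshot(name); cv2.imwrite('pics/'+f,cv2.cvtColor(np.asarray(im),cv2.COLOR_RGB2BGR)); return c
E
python3 - <<'E'
from h import *
for n in ['scene','side','wrist']:
    print(env.camera_model(n)); snap(n,n+'1.png')
print(env.get_state())
E
```

```text
pics
{'fx': 483.99528373410294, 'fy': 483.99528373410294, 'cx': 323.6054416447687, 'cy': 198.1861960031395, 'eye': array([-196.66107112, -726.72261144, 1103.23888368]), 'orientation': array([-2.21491564,  0.99310665, -0.36431254])}
{'fx': 468.0379008834142, 'fy': 468.0379008834142, 'cx': 316.62373500037097, 'cy': 201.60202473608103, 'eye': array([448.25732721, 892.21950624, 750.96829816]), 'orientation': array([-0.07901703,  2.79277384, -1.40208329])}
{'fx': 281.7255452728481, 'fy': 281.7255452728481, 'cx': 320.7234616230699, 'cy': 198.4643278449097, 'T_tool_cam': array([[ 1.08462275e-04, -9.44424517e-01, -3.28728337e-01,
         8.49857629e+01],
       [ 9.99999459e-01,  4.42638583e-04, -9.41739667e-04,
        -9.79515253e-01],
       [ 1.03490988e-03, -3.28728057e-01,  9.44424054e-01,
        -1.69208376e+02],
       [ 0.00000000e+00,  0.00000000e+00,  0.00000000e+00,
         1.00000000e+00]])}
{'t': 0.15, 'qpos': array([-2.17704873e-01,  1.04570060e-01,  9.67035556e-02,  1.56389444e+00,
        5.85252574e-06,  1.35310051e+00]), 'dq': array([-0.00277105, -0.00278142,  0.00138906,  0.00275279, -0.00029044,
        0.00100117]), 'effort': array([ 3.56894714e-03, -5.57353413e+01,  5.04006886e+01,  1.24952567e-02,
       -2.60494489e-04,  1.42527287e-05]), 'position': array([5.99745578e+02, 6.48662011e-02, 2.04626949e+02]), 'ee_rot': array([-2.22087413e+00, -2.22085402e+00,  8.06763392e-04]), 'force': array([-0.49184249,  0.50547944, -0.02135023]), 'torque': array([0.0430088 , 0.02036323, 0.02434134]), 'gripper_force': 0.0, 'finger_gap': 85.32582046972786}
```

View pics/scene1.png

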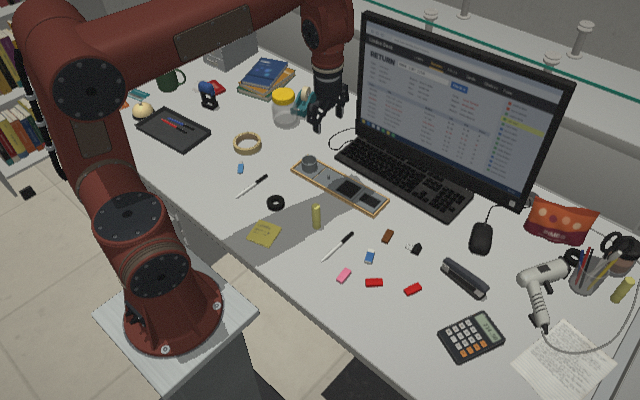

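View pics/side1.png

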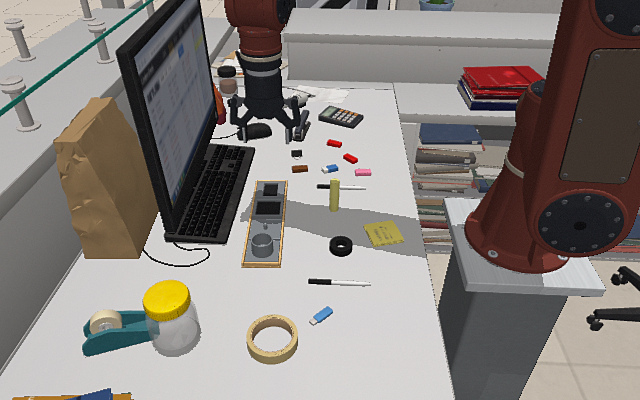

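View pics/wrist1.png

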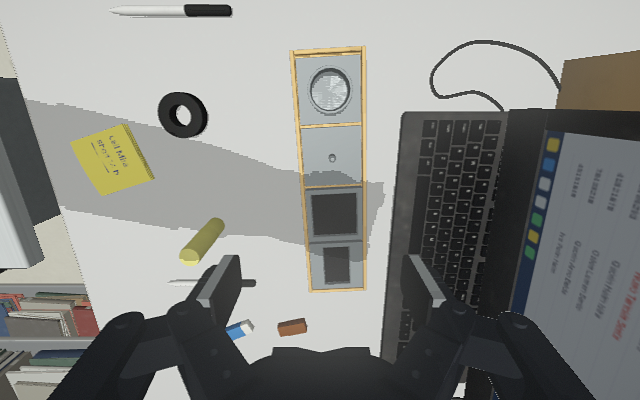

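The caddy in the wrist view runs, top to bottom: cup, post, square, oblong. The eraser, blue with a white end, shows at scene (370,256). I'll enlarge for exact pixels.

```bash
python3 - <<'E'
import cv2
a=cv2.imread('pics/scene1.png')[150:300,225:435]; cv2.imwrite('pics/c1.png',cv2.resize(a,None,fx=3.8,fy=3.8,interpolation=cv2.INTER_CUBIC))
a=cv2.imread('pics/side1.png')[130:270,230:390]; cv2.imwrite('pics/c2.png',cv2.resize(a,None,fx=4,fy=4,interpolation=cv2.INTER_CUBIC))
E
```

```text
(no output)
```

View pics/c1.png

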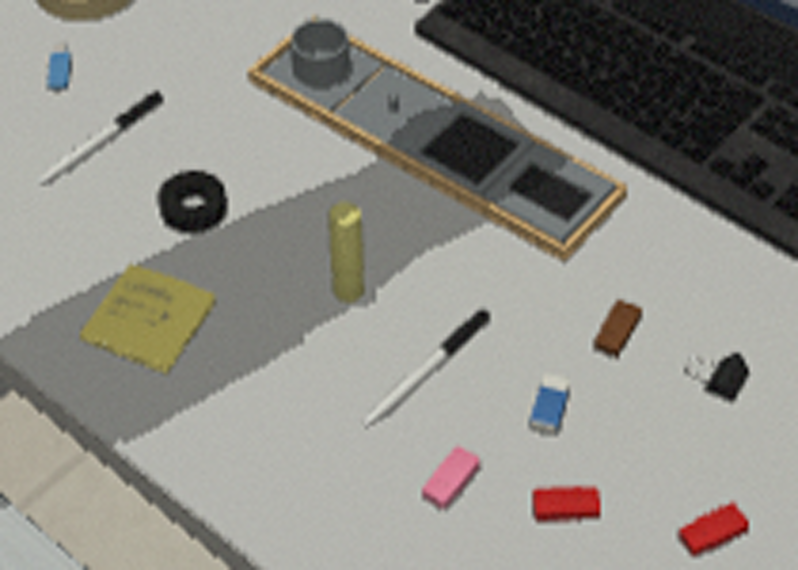

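View pics/c2.png

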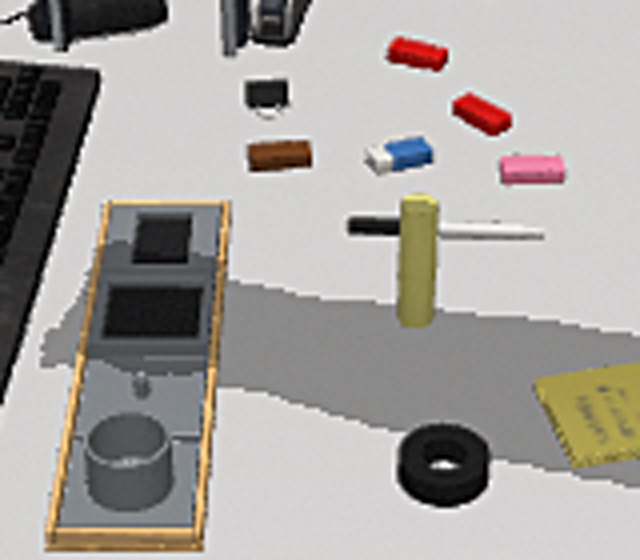

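```bash
cat > m.py <<'E'
from h import *
S=cam('scene');D=cam('side');W=cam('wrist')
s=lambda u,v,z:np.round(px(S,225+u/3.8,150+v/3.8,z)[:2],1)
d=lambda u,v,z:np.round(px(D,230+u/4,130+v/4,z)[:2],1)
w=lambda u,v,z:np.round(px(W,u,v,z)[:2],1)
print('eraser',s(551,402,12),d(399,152,12),'ends',s(556,379,12),s(546,424,12),d(372,156,12),d(431,147,12))
print('clip body',s(728,372,10),d(266,93,10),'handle',s(690,366,5),d(266,116,3),'front edge',d(246,106,8),d(287,106,8))
print('glue',s(348,294,0),d(416,320,0),s(345,212,91),d(419,201,91), w(215,225,91))
print('tape',s(193,197,18),d(444,458,18),w(183,114,18))
print('cup',s(321,38,45),d(128,440,45),w(330,91,45))
print('post',s(392,97,27),d(141,376,27),w(332,157,27))
print('square',s(469,148,10),d(153,312,10),w(334,214,10))
print('oblong',s(550,193,10),d(163,238,10),w(337,265,10))
print('corners w',w(290,52,15),w(364,46,15),w(367,290,15),w(309,291,15))
print('corners s',s(250,73,15),s(627,187,15),s(566,250,15))
print('d',d(49,535,15),d(203,535,15),d(228,203,15),d(107,203,15))
print('usb',s(60,68,8),'lab',px(S,247,142,25))
E
python3 m.py
```

```text
eraser [ 461.5 -276. ] [ 463.8 -265.1] ends [ 480.1 -265.9] [ 443.9 -285.4] [ 483.3 -258.4] [ 440.6 -273.4]
clip body [ 569.8 -356. ] [ 568.4 -345.4] handle [ 559.4 -330. ] [ 566.6 -323.2] front edge [ 582.2 -328.6] [ 551.1 -330.7]
glue [445.6 -89.5] [446.9 -80.5] [448.6 -87.3] [447.9 -85.1] [482.1 -44.4]
tape [426.9  61.4] [427.6  73.5] [431.3  69.5]
cup [609.8  91.3] [607.7  99.5] [608.4  94.8]
post [609.7  10.9] [612.4  20.6] [612.2  18.8]
square [619.4 -65. ] [617.7 -65.2] [616.7 -64.5]
oblong [ 623.8 -146.4] [ 622.1 -148.4] [ 622.5 -146.5]
corners w [563.1 137.3] [647.3 143.4] [ 668.6 -187.1] [ 580.4 -189. ]
corners s [560.8 130.2] [ 665.7 -191.4] [ 581.1 -195.8]
d [646.8 147.8] [561.2 142.5] [ 581.1 -186.5] [ 665.4 -181. ]
usb [462.  264.5] lab [550.83244969 330.0767703   25.        ]
```

Call:
{"method": "carry_out", "body": {"steps": [{"x": -0.64, "y": -0.325, "jaw": 45}, {"x": -0.64, "y": -0.325, "jaw": 45}, {"x": -0.64, "y": -0.325, "jaw": 45}, {"x": -0.64, "y": -0.325, "jaw": 45}, {"x": -0.64, "y": -0.325, "jaw": 45}, {"x": -0.64, "y": -0.325, "jaw": 45}, {"x": -0.64, "y": -0.325, "jaw": 45}, {"rz": 0.167, "z": 0.2, "jaw": 45}, {"rz": 0.167, "z": 0.2, "jaw": 45}, {"rz": 0.167, "z": 0.2, "jaw": 45}, {"rz": 0.167, "z": 0.2, "jaw": 45}, {"rz": 0.167, "z": 0.2, "jaw": 45}, {"rz": 0.167, "z": 0.2, "jaw": 45}, {"rz": 0.167, "z": 0, "jaw": 45}, {"jaw": 45}, {"jaw": 45}]}}

```text
validation failed for argument at $.st...
```

```bash
python3 - <<'E'
from h import *
import pickle
c=snap('wrist','w2.png'); pickle.dump(c,open('c.pkl','wb'))
s=env.get_state(); print(s['qpos'],s['t'])
E
```

```text
[-2.17696925e-01  1.04497362e-01  9.67610664e-02  1.56390648e+00
  1.90380726e-05  1.35311300e+00] 0.2
```

View pics/w2.png

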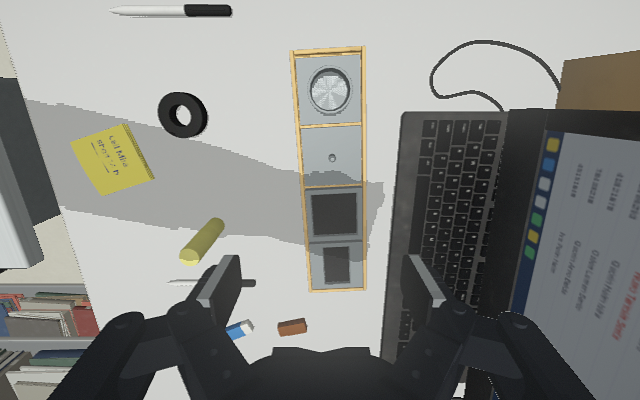

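The move was refused and the picture is unchanged. I'll write all keys in each row.

Call:
{"method": "carry_out", "body": {"steps": [{"rx": 0, "ry": 0, "rz": 0, "x": -0.64, "y": -0.325, "z": 0, "jaw": 45}, {"rx": 0, "ry": 0, "rz": 0, "x": -0.64, "y": -0.325, "z": 0, "jaw": 45}, {"rx": 0, "ry": 0, "rz": 0, "x": -0.64, "y": -0.325, "z": 0, "jaw": 45}, {"rx": 0, "ry": 0, "rz": 0, "x": -0.64, "y": -0.325, "z": 0, "jaw": 45}, {"rx": 0, "ry": 0, "rz": 0, "x": -0.64, "y": -0.325, "z": 0, "jaw": 45}, {"rx": 0, "ry": 0, "rz": 0, "x": -0.64, "y": -0.325, "z": 0, "jaw": 45}, {"rx": 0, "ry": 0, "rz": 0, "x": -0.64, "y": -0.325, "z": 0, "jaw": 45}, {"rx": 0, "ry": 0, "rz": 0.167, "x": 0, "y": 0, "z": 0.2, "jaw": 45}, {"rx": 0, "ry": 0, "rz": 0.167, "x": 0, "y": 0, "z": 0.2, "jaw": 45}, {"rx": 0, "ry": 0, "rz": 0.167, "x": 0, "y": 0, "z": 0.2, "jaw": 45}, {"rx": 0, "ry": 0, "rz": 0.167, "x": 0, "y": 0, "z": 0.2, "jaw": 45}, {"rx": 0, "ry": 0, "rz": 0.167, "x": 0, "y": 0, "z": 0.2, "jaw": 45}, {"rx": 0, "ry": 0, "rz": 0.167, "x": 0, "y": 0, "z": 0.2, "jaw": 45}, {"rx": 0, "ry": 0, "rz": 0.167, "x": 0, "y": 0, "z": 0, "jaw": 45}, {"rx": 0, "ry": 0, "rz": 0, "x": 0, "y": 0, "z": 0, "jaw": 45}, {"rx": 0, "ry": 0, "rz": 0, "x": 0, "y": 0, "z": 0, "jaw": 45}]}}

```text
t: 2.2
position: [463.6, -268.9, 133.4]
ee_rot: [3.077, 0.632, 0.0]
force: [0.2, 0.4, -0.3]
finger_gap: 45.0
gripper_force: 0.0
```

```bash
python3 - <<'E'
from h import *
import pickle
c=snap('wrist','w3.png'); pickle.dump(c,open('c.pkl','wb'))
s=env.get_state(); print(s['qpos'],s['t'])
E
```

```text
[-7.69791923e-01 -9.40684716e-02 -2.31602769e-01  1.43289448e+00
  5.86551382e-05  1.96699097e+00] 2.25
```

View pics/w3.png

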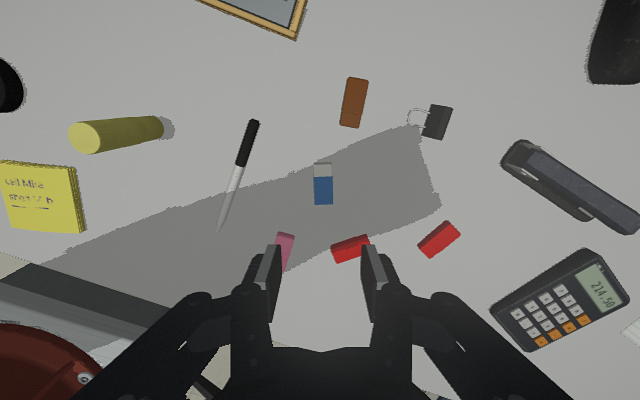

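The eraser is under the tool: corners about (314,164), (331,163), (333,204), (315,205). The clip body is at (437,121) with its handle to the left at (412,117), and the glue foot is near (165,127).

```bash
python3 - <<'E'
from h import *
import pickle
c=pickle.load(open('c.pkl','rb'))
for n,u,v,z in [('e',323.5,184.5,11),('eT',322.5,164,12),('eB',324,204,12),('eL',314.5,184,12),('eR',332.5,184,12),('clipTL',429,104,10),('TR',453,107,10),('BR',443,139,10),('BL',422,134,10),('handle',408,117,4),('gl foot',165,127,0)]:
    print(n,px(c,u,v,z).round(1))
s=env.get_state();M=R.from_rotvec(s['ee_rot']).as_matrix()
print(M.T@(px(c,323.5,184.5,11)-s['position']))
E
```

```text
e [ 462.9 -271.8   11. ]
eT [ 483.3 -261.8   12. ]
eB [ 442.9 -281.1   12. ]
eL [ 459.9 -262.6   12. ]
eR [ 467.5 -280.4   12. ]
clipTL [ 579.4 -334.6   10. ]
TR [ 586.3 -357.9   10. ]
BR [ 555.5 -365.2   10. ]
BL [ 551.4 -342.9   10. ]
handle [ 560.8 -323.4    4. ]
gl foot [452.1 -96.2   0. ]
[ -1.84437503   2.40494675 122.40718813]
```

Call:
{"method": "carry_out", "body": {"steps": [{"rx": 0, "ry": 0, "rz": -0.04, "x": -0.03, "y": 0.04, "z": 0.4, "jaw": 45}, {"rx": 0, "ry": 0, "rz": 0, "x": 0, "y": 0, "z": 0.5, "jaw": 42}, {"rx": 0, "ry": 0, "rz": 0, "x": 0, "y": 0, "z": 0.5, "jaw": 42}, {"rx": 0, "ry": 0, "rz": 0, "x": 0, "y": 0, "z": 0.4, "jaw": 42}, {"rx": 0, "ry": 0, "rz": 0, "x": 0, "y": 0, "z": 0.2, "jaw": 42}, {"rx": 0, "ry": 0, "rz": 0, "x": 0, "y": 0, "z": 0.14, "jaw": 42}, {"rx": 0, "ry": 0, "rz": 0, "x": 0, "y": 0, "z": 0, "jaw": 42}, {"rx": 0, "ry": 0, "rz": 0, "x": 0, "y": 0, "z": 0, "jaw": 15}, {"rx": 0, "ry": 0, "rz": 0, "x": 0, "y": 0, "z": 0, "jaw": 15}, {"rx": 0, "ry": 0, "rz": 0, "x": 0, "y": 0, "z": 0, "jaw": 15}, {"rx": 0, "ry": 0, "rz": 0, "x": 0, "y": 0, "z": 0, "jaw": 15}, {"rx": 0, "ry": 0, "rz": 0, "x": 0, "y": 0, "z": 0, "jaw": 15}], "squeeze": 25}}

```text
t: 3.75
position: [462.8, -271.7, 4.8]
ee_rot: [3.065, 0.688, 0.0]
force: [-0.1, 0.6, 0.6]
finger_gap: 15.3
gripper_force: 0.0
```

```bash
python3 - <<'E'
from h import *
import pickle
c=snap('wrist','w4.png'); pickle.dump(c,open('c.pkl','wb'))
a=cv2.imread('pics/w4.png')[150:330,220:420]; cv2.imwrite('pics/w4c.png',cv2.resize(a,None,fx=3,fy=3))
s=env.get_state(); print(s['finger_gap'],s['gripper_force'])
E
```

```text
15.101734554689761 0.0
```

View pics/w4c.png

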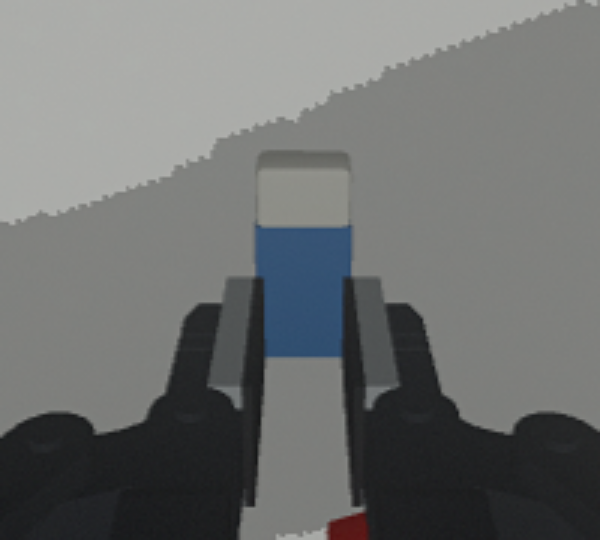

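The picture shows the pads above the eraser. Their tips sit about 25–30 mm behind the nominal TCP, and the eraser edges lie outside the 15 mm gap. I'll reopen and go lower carefully, watching the force.

Call:
{"method": "carry_out", "body": {"steps": [{"rx": 0, "ry": 0, "rz": 0, "x": 0, "y": 0, "z": 0, "jaw": 42}, {"rx": 0, "ry": 0, "rz": 0, "x": 0, "y": 0, "z": 0, "jaw": 42}, {"rx": 0, "ry": 0, "rz": 0, "x": 0, "y": 0, "z": 0, "jaw": 42}, {"rx": 0, "ry": 0, "rz": 0, "x": 0, "y": 0, "z": 0, "jaw": 42}, {"rx": 0, "ry": 0, "rz": 0, "x": 0, "y": 0, "z": 0.06, "jaw": 42}, {"rx": 0, "ry": 0, "rz": 0, "x": 0, "y": 0, "z": 0.06, "jaw": 42}, {"rx": 0, "ry": 0, "rz": 0, "x": 0, "y": 0, "z": 0, "jaw": 42}]}}

```text
t: 4.68
position: [462.5, -271.4, -2.9]
ee_rot: [-3.065, -0.688, 0.001]
force: [0.0, -0.5, 0.4]
finger_gap: 42.1
gripper_force: 0.0
```

Call:
{"method": "carry_out", "body": {"steps": [{"rx": 0, "ry": 0, "rz": 0, "x": 0, "y": 0, "z": 0.06, "jaw": 42}, {"rx": 0, "ry": 0, "rz": 0, "x": 0, "y": 0, "z": 0.06, "jaw": 42}, {"rx": 0, "ry": 0, "rz": 0, "x": 0, "y": 0, "z": 0, "jaw": 42}]}}

```text
t: 5.05
position: [462.6, -271.5, -10.0]
ee_rot: [-3.065, -0.688, 0.0]
force: [-0.5, 0.4, -0.1]
finger_gap: 41.8
gripper_force: 0.0
```

```bash
python3 - <<'E'
from h import *
snap('side','s5.png')
a=cv2.imread('pics/s5.png')[110:210,270:400]; cv2.imwrite('pics/s5c.png',cv2.resize(a,None,fx=5,fy=5,interpolation=cv2.INTER_CUBIC))
E
```

```text
(no output)
```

View pics/s5c.png

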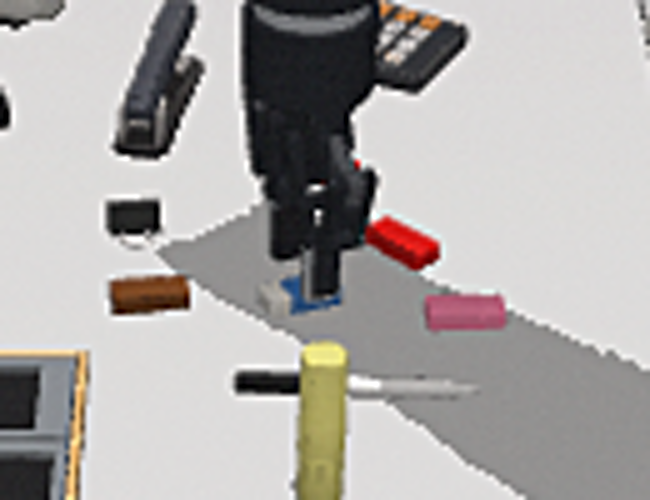

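```bash
python3 - <<'E'
from h import *
D=cam('side')
for r in (21,25,29):
  x,y=462.6-.43*r,-271.5+.90*r
  for z in (0,10,20,30):
    m,Rm,e=D; p=Rm.T@(np.array([x,y,z])-e); print(r,z,(270-(270-(m['cx']+m['fx']*p[0]/p[2])))*1-270, (m['cy']+m['fy']*p[1]/p[2])-110, 'crop', 5*(m['cx']+m['fx']*p[0]/p[2]-270),5*(m['cy']+m['fy']*p[1]/p[2]-110))
E
```

```text
21 0 63.029427952877256 63.8992457256455 crop 315.1471397643863 319.4962286282275
21 10 63.131502826480414 61.0181203784592 crop 315.65751413240207 305.09060189229604
21 20 63.23447866866201 58.11156464555097 crop 316.17239334331003 290.55782322775485
21 30 63.33836746096085 55.17924034070444 crop 316.69183730480427 275.8962017035222
25 0 63.59020671399912 64.59915893071545 crop 317.9510335699956 322.99579465357726
25 10 63.69497257797099 61.71485954472499 crop 318.47486288985493 308.5742977236249
25 20 63.800665179483815 58.80504623254629 crop 319.0033258974191 294.0252311627314
25 30 63.9072968697638 55.86937895370616 crop 319.536484348819 279.3468947685308
29 0 64.15341539243462 65.30210493826112 crop 320.7670769621731 326.5105246913056
29 10 64.26089468183261 62.414631083078035 crop 321.30447340916305 312.07315541539015
29 20 64.3693267892736 59.50155939222569 crop 321.846633946368 297.5077969611284
29 30 64.47872444145548 56.56254795790309 crop 322.3936222072774 282.8127397895155
```

Call:
{"method": "carry_out", "body": {"steps": [{"rx": 0, "ry": 0, "rz": 0, "x": 0, "y": 0, "z": 0.05, "jaw": 42}, {"rx": 0, "ry": 0, "rz": 0, "x": 0, "y": 0, "z": 0.05, "jaw": 42}, {"rx": 0, "ry": 0, "rz": 0, "x": 0, "y": 0, "z": 0.05, "jaw": 30}, {"rx": 0, "ry": 0, "rz": 0, "x": 0, "y": 0, "z": 0, "jaw": 15}, {"rx": 0, "ry": 0, "rz": 0, "x": 0, "y": 0, "z": 0, "jaw": 15}, {"rx": 0, "ry": 0, "rz": 0, "x": 0, "y": 0, "z": 0, "jaw": 15}, {"rx": 0, "ry": 0, "rz": 0, "x": 0, "y": 0, "z": 0, "jaw": 15}], "squeeze": 25}}

```text
t: 5.98
position: [462.9, -271.7, -18.5]
ee_rot: [3.065, 0.688, 0.0]
force: [0.1, 0.3, 0.3]
finger_gap: 19.0
gripper_force: 25.8
```

Call:
{"method": "carry_out", "body": {"steps": [{"rx": 0, "ry": 0, "rz": 0, "x": 0, "y": 0, "z": -0.2, "jaw": 15}, {"rx": 0, "ry": 0, "rz": 0, "x": 0, "y": 0, "z": -0.4, "jaw": 15}, {"rx": 0, "ry": 0, "rz": 0, "x": 0, "y": 0, "z": -0.7, "jaw": 15}, {"rx": 0, "ry": 0, "rz": 0, "x": 0, "y": 0, "z": -0.7, "jaw": 15}, {"rx": 0, "ry": 0, "rz": 0, "x": 0, "y": 0, "z": 0, "jaw": 15}]}}

```text
t: 6.6
position: [464.8, -273.5, 106.2]
ee_rot: [3.059, 0.687, 0.006]
force: [0.2, -0.8, 0.5]
finger_gap: 18.9
gripper_force: 25.8
```

```bash
python3 - <<'E'
from h import *
snap('wrist','w6.png')
a=cv2.imread('pics/w6.png')[100:330,190:450]; cv2.imwrite('pics/w6c.png',cv2.resize(a,None,fx=2.6,fy=2.6))
s=env.get_state();print(s['finger_gap'],s['gripper_force'])
E
```

```text
19.15306287392833 25.776734054088593
```

View pics/w6c.png

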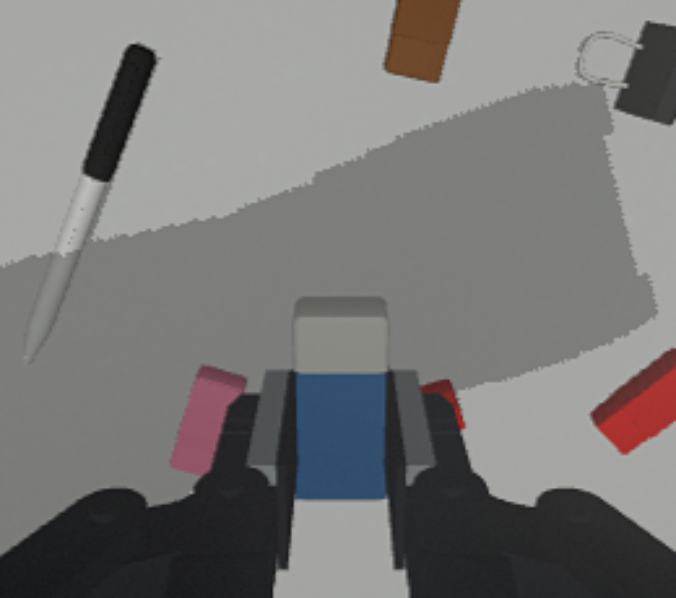

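The eraser is held: blue body at crop (340,430) between the pads. Now I'll turn it and carry it over the oblong plate.

Call:
{"method": "carry_out", "body": {"steps": [{"rx": 0, "ry": 0, "rz": -0.169, "x": 0, "y": 0, "z": 0, "jaw": 15}, {"rx": 0, "ry": 0, "rz": -0.169, "x": 0, "y": 0, "z": 0, "jaw": 15}, {"rx": 0, "ry": 0, "rz": -0.169, "x": 0, "y": 0, "z": 0, "jaw": 15}, {"rx": 0, "ry": 0, "rz": -0.169, "x": 0, "y": 0, "z": 0, "jaw": 15}, {"rx": 0, "ry": 0, "rz": -0.169, "x": 0, "y": 0, "z": 0, "jaw": 15}, {"rx": 0, "ry": 0, "rz": -0.169, "x": 0, "y": 0, "z": 0, "jaw": 15}, {"rx": 0, "ry": 0, "rz": -0.166, "x": 0, "y": 0, "z": 0, "jaw": 15}, {"rx": 0, "ry": 0, "rz": 0, "x": 0.3, "y": 0.4, "z": 0, "jaw": 15}, {"rx": 0, "ry": 0, "rz": 0, "x": 0.4, "y": 0.5, "z": 0, "jaw": 15}, {"rx": 0, "ry": 0, "rz": 0, "x": 0.4, "y": 0.6, "z": 0, "jaw": 15}, {"rx": 0, "ry": 0, "rz": 0, "x": 0.4, "y": 0.6, "z": 0, "jaw": 15}, {"rx": 0, "ry": 0, "rz": 0, "x": 0.3, "y": 0.44, "z": 0.2, "jaw": 15}, {"rx": 0, "ry": 0, "rz": 0, "x": 0.2, "y": 0.2, "z": 0.2, "jaw": 15}, {"rx": 0, "ry": 0, "rz": 0, "x": 0, "y": 0, "z": 0, "jaw": 15}, {"rx": 0, "ry": 0, "rz": 0, "x": 0, "y": 0, "z": 0, "jaw": 15}]}}

```text
t: 8.52
position: [620.1, -144.2, 77.4]
ee_rot: [-2.165, -2.276, 0.001]
force: [-1.2, -0.5, 0.0]
finger_gap: 18.8
gripper_force: 25.8
```

```bash
cat >> h.py <<'E'
def to(x,y,yaw=None):
    s=env.get_state();M=R.from_rotvec(s['ee_rot']).as_matrix()
    print('pos',s['position'].round(1),'xang',np.arctan2(M[1,0],M[0,0]).round(3),'tilt',M[2].round(3),'shift u',((M.T@(np.array([x,y,s['position'][2]])-s['position']))/60).round(3),'t',s['t'])
E
python3 - <<'E'
from h import *
to(622.3,-145.5)
E
```

```text
pos [ 620.1 -144.2   77.4] xang 1.621 tilt [-0.    -0.001 -1.   ] shift u [-0.024  0.036 -0.   ] t 8.525
```

Call:
{"method": "carry_out", "body": {"steps": [{"rx": 0, "ry": 0, "rz": 0, "x": -0.02, "y": 0.035, "z": 0.4, "jaw": 15}, {"rx": 0, "ry": 0, "rz": 0, "x": 0, "y": 0, "z": 0.4, "jaw": 15}, {"rx": 0, "ry": 0, "rz": 0, "x": 0, "y": 0, "z": 0.25, "jaw": 15}, {"rx": 0, "ry": 0, "rz": 0, "x": 0, "y": 0, "z": 0.15, "jaw": 15}, {"rx": 0, "ry": 0, "rz": 0, "x": 0, "y": 0, "z": 0.1, "jaw": 15}, {"rx": 0, "ry": 0, "rz": 0, "x": 0, "y": 0, "z": 0.07, "jaw": 15}, {"rx": 0, "ry": 0, "rz": 0, "x": 0, "y": 0, "z": 0, "jaw": 15}, {"rx": 0, "ry": 0, "rz": 0, "x": 0, "y": 0, "z": 0, "jaw": 15}]}}

```text
t: 9.52
position: [623.4, -144.7, -4.3]
ee_rot: [2.163, 2.277, 0.0]
force: [0.8, -0.5, 0.4]
finger_gap: 18.9
gripper_force: 25.8
```

Call:
{"method": "carry_out", "body": {"steps": [{"rx": 0, "ry": 0, "rz": 0, "x": 0, "y": 0, "z": 0.04, "jaw": 15}, {"rx": 0, "ry": 0, "rz": 0, "x": 0, "y": 0, "z": 0, "jaw": 15}, {"rx": 0, "ry": 0, "rz": 0, "x": 0, "y": 0, "z": 0, "jaw": 24}, {"rx": 0, "ry": 0, "rz": 0, "x": 0, "y": 0, "z": 0, "jaw": 28}, {"rx": 0, "ry": 0, "rz": 0, "x": 0, "y": 0, "z": 0, "jaw": 30}, {"rx": 0, "ry": 0, "rz": 0, "x": 0, "y": 0, "z": 0, "jaw": 30}, {"rx": 0, "ry": 0, "rz": 0, "x": 0, "y": 0, "z": -0.2, "jaw": 30}, {"rx": 0, "ry": 0, "rz": 0, "x": 0, "y": 0, "z": -0.5, "jaw": 36}, {"rx": 0, "ry": 0, "rz": 0, "x": 0, "y": 0, "z": -0.8, "jaw": 44}, {"rx": 0, "ry": 0, "rz": 0, "x": 0, "y": 0, "z": -0.8, "jaw": 44}, {"rx": 0, "ry": 0, "rz": 0, "x": 0, "y": 0, "z": 0, "jaw": 44}]}}

```text
t: 10.9
position: [625.7, -145.7, 137.0]
ee_rot: [2.158, 2.272, 0.004]
force: [0.4, -0.6, 0.4]
finger_gap: 44.1
gripper_force: 0.0
```

```bash
python3 - <<'E'
from h import *
import pickle
c=snap('wrist','w7.png'); pickle.dump(c,open('c.pkl','wb'))
to(569,-345)
E
```

```text
pos [ 624.6 -145.2  134.1] xang 1.622 tilt [-0.002  0.004 -1.   ] shift u [-3.278e+00 -1.095e+00  3.000e-03] t 10.95
```

View pics/w7.png

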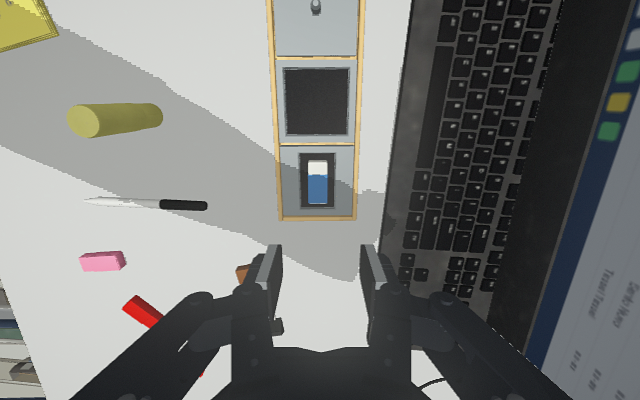

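The eraser lies flat inside the oblong recess at (317,182). Square recess corners are (284,68), (349,67), (351,135), (285,136), and the post is at (315,5). Next is the clip.

Call:
{"method": "carry_out", "body": {"steps": [{"rx": 0, "ry": 0, "rz": -0.07, "x": -0.48, "y": -0.16, "z": 0, "jaw": 55}, {"rx": 0, "ry": 0, "rz": -0.07, "x": -0.46, "y": -0.19, "z": 0, "jaw": 55}, {"rx": 0, "ry": 0, "rz": -0.07, "x": -0.45, "y": -0.23, "z": 0, "jaw": 55}, {"rx": 0, "ry": 0, "rz": 0, "x": -0.44, "y": -0.26, "z": 0, "jaw": 55}, {"rx": 0, "ry": 0, "rz": 0, "x": -0.44, "y": -0.26, "z": 0, "jaw": 55}, {"rx": 0, "ry": 0, "rz": 0, "x": -0.44, "y": -0.26, "z": 0, "jaw": 55}, {"rx": 0, "ry": 0, "rz": 0, "x": -0.35, "y": -0.24, "z": 0, "jaw": 55}, {"rx": 0, "ry": 0, "rz": 0, "x": 0, "y": 0, "z": 0, "jaw": 55}, {"rx": 0, "ry": 0, "rz": 0, "x": 0, "y": 0, "z": 0, "jaw": 55}]}}

```text
t: 12.08
position: [565.2, -343.7, 130.5]
ee_rot: [-1.913, -2.491, -0.001]
force: [-0.0, 0.3, 0.5]
finger_gap: 55.0
gripper_force: 0.0
```

```bash
python3 - <<'E'
from h import *
import pickle
c=pickle.load(open('c.pkl','rb'))
for p in [(284,68),(349,67),(351,135),(285,136),(317,101.5)]: print('sq',px(c,*p,16).round(1))
print('post',px(c,315,5,27).round(1),'er',px(c,318,182,22).round(1),'glue foot',px(c,156,117,0).round(1))
c=snap('wrist','w8.png'); pickle.dump(c,open('c.pkl','wb'))
to(568,-350)
a=cv2.imread('pics/w8.png')[90:290,200:440]; cv2.imwrite('pics/w8c.png',cv2.resize(a,None,fx=3,fy=3,interpolation=cv2.INTER_CUBIC))
E
```

```text
sq [585.2 -34.4  16. ]
sq [646.  -30.4  16. ]
sq [653.3 -92.7  16. ]
sq [586.7 -97.1  16. ]
sq [617.5 -62.5  16. ]
post [612.3  14.5  27. ] er [ 622.3 -142.    22. ] glue foot [450.8 -86.4   0. ]
pos [ 565.4 -343.5  130.7] xang 1.832 tilt [ 0.001  0.    -1.   ] shift u [-0.116  0.013 -0.   ] t 12.125
```

View pics/w8c.png

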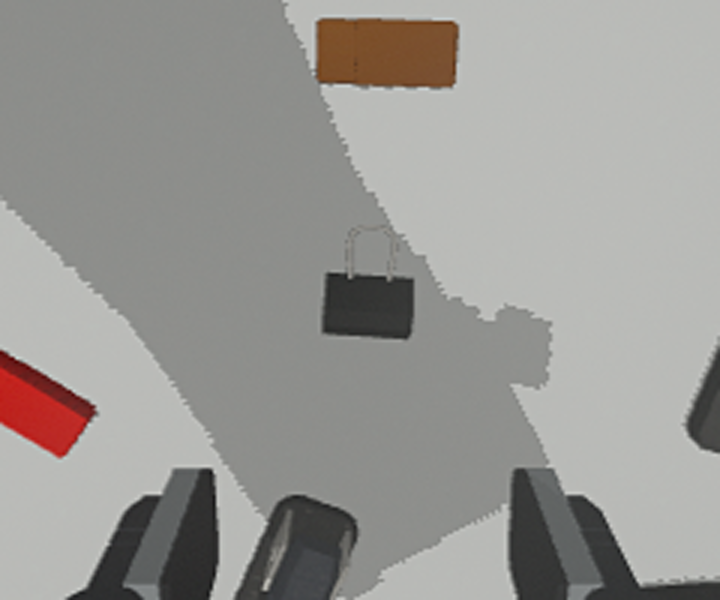

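The clip body has corners (326,273), (414,279), (411,338), (322,332) in the crop, handle up. A stapler end shows at (300,500), so I'll check its clearance.

```bash
python3 - <<'E'
from h import *
import pickle
c=pickle.load(open('c.pkl','rb'))
s=env.get_state();M=R.from_rotvec(s['ee_rot']).as_matrix()
f=lambda u,v,z:(px(c,200+u/3,90+v/3,z),(M.T@(px(c,200+u/3,90+v/3,z)-s['position'])).round(1))
for z in (8,12,16):print(z,f(368,306,z),f(370,276,z)[1],f(366,336,z)[1])
for z in (5,30,50): print('stapler',z,f(320,497,z),f(350,520,z)[1])
# stapler seen in first scene/wrist w3: (520,150)
print('handle',f(372,226,3))
E
```

```text
8 (array([ 568.34845571, -351.83181632,    8.        ]), array([ -8.9,   0.7, 122.7])) [  2.4   1.4 122.7] [-2.050e+01 -1.000e-01  1.227e+02]
12 (array([ 567.99323443, -350.59613497,   12.        ]), array([ -7.6,   0.6, 118.7])) [  3.5   1.3 118.7] [-1.900e+01 -1.000e-01  1.187e+02]
16 (array([ 567.63801315, -349.36045361,   16.        ]), array([ -6.3,   0.6, 114.7])) [  4.7   1.3 114.7] [-1.760e+01 -1.000e-01  1.147e+02]
stapler 5 (array([ 570.95249032, -434.6033293 ,    5.        ]), array([-89.5, -18.2, 125.6])) [-100.    -6.4  125.6]
stapler 30 (array([ 568.53411557, -419.93947688,   30.        ]), array([-74.7, -16.8, 100.6])) [-84.3  -5.9 100.6]
stapler 50 (array([ 566.59941576, -408.20839494,   50.        ]), array([-62.9, -15.6,  80.6])) [-71.8  -5.6  80.6]
handle (array([ 562.35676234, -324.04219643,    3.        ]), array([ 19.5,   2.1, 127.7]))
```

Call:
{"method": "carry_out", "body": {"steps": [{"rx": 0, "ry": 0, "rz": 0.068, "x": 0, "y": 0, "z": 0.4, "jaw": 50}, {"rx": 0, "ry": 0, "rz": 0, "x": -0.12, "y": 0, "z": 0.5, "jaw": 50}, {"rx": 0, "ry": 0, "rz": 0, "x": 0, "y": 0, "z": 0.6, "jaw": 50}, {"rx": 0, "ry": 0, "rz": 0, "x": 0, "y": 0, "z": 0.5, "jaw": 50}, {"rx": 0, "ry": 0, "rz": 0, "x": 0, "y": 0, "z": 0.25, "jaw": 50}, {"rx": 0, "ry": 0, "rz": 0, "x": 0, "y": 0, "z": 0.15, "jaw": 50}, {"rx": 0, "ry": 0, "rz": 0, "x": 0, "y": 0, "z": 0.11, "jaw": 50}, {"rx": 0, "ry": 0, "rz": 0, "x": 0, "y": 0, "z": 0, "jaw": 50}, {"rx": 0, "ry": 0, "rz": 0, "x": 0, "y": 0, "z": 0, "jaw": 26}, {"rx": 0, "ry": 0, "rz": 0, "x": 0, "y": 0, "z": 0, "jaw": 26}, {"rx": 0, "ry": 0, "rz": 0, "x": 0, "y": 0, "z": 0, "jaw": 26}, {"rx": 0, "ry": 0, "rz": 0, "x": 0, "y": 0, "z": 0, "jaw": 26}, {"rx": 0, "ry": 0, "rz": 0, "x": 0, "y": 0, "z": 0, "jaw": 26}], "squeeze": 30}}

```text
t: 13.75
position: [567.2, -352.0, -18.7]
ee_rot: [1.996, 2.424, -0.0]
force: [-0.9, 0.1, 5.8]
finger_gap: 30.5
gripper_force: 30.2
```

Call:
{"method": "carry_out", "body": {"steps": [{"rx": 0, "ry": 0, "rz": 0, "x": 0, "y": 0, "z": -0.15, "jaw": 26}, {"rx": 0, "ry": 0, "rz": 0, "x": 0, "y": 0, "z": -0.4, "jaw": 26}, {"rx": 0, "ry": 0, "rz": 0, "x": 0, "y": 0, "z": -0.6, "jaw": 26}, {"rx": 0, "ry": 0, "rz": 0.137, "x": 0, "y": 0, "z": -0.5, "jaw": 26}, {"rx": 0, "ry": 0, "rz": 0, "x": 0.3, "y": 0.08, "z": 0, "jaw": 26}, {"rx": 0, "ry": 0, "rz": 0, "x": 0.5, "y": 0.13, "z": 0, "jaw": 26}, {"rx": 0, "ry": 0, "rz": 0, "x": 0.6, "y": 0.14, "z": 0, "jaw": 26}, {"rx": 0, "ry": 0, "rz": 0, "x": 0.6, "y": 0.14, "z": 0, "jaw": 26}, {"rx": 0, "ry": 0, "rz": 0, "x": 0.6, "y": 0.14, "z": 0, "jaw": 26}, {"rx": 0, "ry": 0, "rz": 0, "x": 0.6, "y": 0.14, "z": 0, "jaw": 26}, {"rx": 0, "ry": 0, "rz": 0, "x": 0.6, "y": 0.14, "z": 0, "jaw": 26}, {"rx": 0, "ry": 0, "rz": 0, "x": 0.5, "y": 0.13, "z": 0, "jaw": 26}, {"rx": 0, "ry": 0, "rz": 0, "x": 0.29, "y": 0.07, "z": 0, "jaw": 26}, {"rx": 0, "ry": 0, "rz": 0, "x": 0, "y": 0, "z": 0, "jaw": 26}, {"rx": 0, "ry": 0, "rz": 0, "x": 0, "y": 0, "z": 0, "jaw": 26}]}}

```text
t: 15.62
position: [617.5, -73.4, 79.0]
ee_rot: [2.159, 2.283, -0.001]
force: [-0.1, -0.1, 0.4]
finger_gap: 30.7
gripper_force: 29.7
```

```bash
python3 - <<'E'
from h import *
to(618.1,-73.3); print(env.get_state()['finger_gap'])
E
```

```text
pos [617.5 -73.4  79. ] xang 1.627 tilt [-0. -0. -1.] shift u [ 0.002  0.01  -0.   ] t 15.625
30.74677778285276
```

Down 86 mm (1.43) to about −7, then release.

Call:
{"method": "carry_out", "body": {"steps": [{"rx": 0, "ry": 0, "rz": 0, "x": 0, "y": 0.01, "z": 0.4, "jaw": 26}, {"rx": 0, "ry": 0, "rz": 0, "x": 0, "y": 0, "z": 0.4, "jaw": 26}, {"rx": 0, "ry": 0, "rz": 0, "x": 0, "y": 0, "z": 0.3, "jaw": 26}, {"rx": 0, "ry": 0, "rz": 0, "x": 0, "y": 0, "z": 0.17, "jaw": 26}, {"rx": 0, "ry": 0, "rz": 0, "x": 0, "y": 0, "z": 0.1, "jaw": 26}, {"rx": 0, "ry": 0, "rz": 0, "x": 0, "y": 0, "z": 0.06, "jaw": 26}, {"rx": 0, "ry": 0, "rz": 0, "x": 0, "y": 0, "z": 0, "jaw": 26}, {"rx": 0, "ry": 0, "rz": 0, "x": 0, "y": 0, "z": 0, "jaw": 26}]}}

```text
t: 16.62
position: [618.7, -72.8, -6.0]
ee_rot: [2.158, 2.282, 0.001]
force: [-0.1, 0.1, -0.2]
finger_gap: 30.4
gripper_force: 29.7
```

Call:
{"method": "carry_out", "body": {"steps": [{"rx": 0, "ry": 0, "rz": 0, "x": 0, "y": 0, "z": 0.035, "jaw": 26}, {"rx": 0, "ry": 0, "rz": 0, "x": 0, "y": 0, "z": 0, "jaw": 26}, {"rx": 0, "ry": 0, "rz": 0, "x": 0, "y": 0, "z": 0, "jaw": 34}, {"rx": 0, "ry": 0, "rz": 0, "x": 0, "y": 0, "z": 0, "jaw": 38}, {"rx": 0, "ry": 0, "rz": 0, "x": 0, "y": 0, "z": 0, "jaw": 39}, {"rx": 0, "ry": 0, "rz": 0, "x": 0, "y": 0, "z": 0, "jaw": 39}, {"rx": 0, "ry": 0, "rz": 0, "x": 0, "y": 0, "z": -0.2, "jaw": 39}, {"rx": 0, "ry": 0, "rz": 0, "x": 0, "y": 0, "z": -0.5, "jaw": 45}, {"rx": 0, "ry": 0, "rz": 0, "x": 0, "y": 0, "z": -0.8, "jaw": 50}, {"rx": 0, "ry": 0, "rz": 0, "x": 0, "y": 0, "z": -0.8, "jaw": 50}, {"rx": 0, "ry": 0, "rz": 0, "x": 0, "y": 0, "z": -0.3, "jaw": 50}, {"rx": 0, "ry": 0, "rz": 0, "x": 0, "y": 0, "z": 0, "jaw": 50}]}}

```text
t: 18.12
position: [619.2, -73.0, 149.0]
ee_rot: [2.157, 2.281, 0.002]
force: [-0.5, -0.1, -0.7]
finger_gap: 49.9
gripper_force: 0.0
```

```bash
python3 - <<'E'
from h import *
import pickle
to(449,-86)
c=snap('wrist','w9.png'); pickle.dump(c,open('c9.pkl','wb'))
a=cv2.imread('pics/w9.png')[0:330,40:480]; cv2.imwrite('pics/w9c.png',cv2.resize(a,None,fx=1.8,fy=1.8,interpolation=cv2.INTER_CUBIC))
E
```

```text
pos [619.2 -73.  149. ] xang 1.627 tilt [-0.001  0.003 -1.   ] shift u [-0.058 -2.845 -0.008] t 18.125
```

View pics/w9c.png

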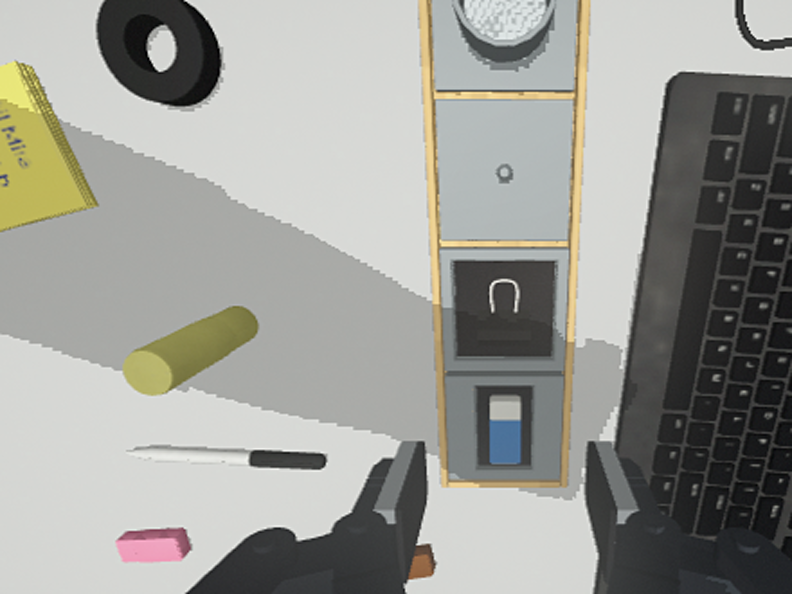

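The clip lies in the square recess, handle up the image at (504,295) and body at (504,335), and the eraser is still good. The glue top is at (149,371) and its foot near (240,326), the post tip is at (505,172), and the tape is at (158,47).

```bash
python3 - <<'E'
from h import *
import pickle
c=pickle.load(open('c9.pkl','rb'))
f=lambda u,v,z:px(c,40+u/1.8,v/1.8,z)[:2].round(1)
print('glue top',f(149,371,91),'foot',f(240,326,0),'mid',f(195,348,45))
print('post',f(505,172,27),'base',f(505,180,10),'square',f(504,309,16))
print('tape hole',f(155,45,18),'floor',f(162,47,0))
# first wrist image, centroid of the black tape ring, top face
im=cv2.imread('pics/wrist1.png'); m=(im.max(2)<60).astype(np.uint8); m[:,:140]=0;m[:,225:]=0;m[:80]=0;m[150:]=0
x,y,w,h=cv2.boundingRect(m);print('ring box',x,y,w,h)
cs,_=cv2.findContours(m,cv2.RETR_CCOMP,cv2.CHAIN_APPROX_NONE)
for k in cs:
    if len(k)>20: print(cv2.fitEllipse(k),len(k))
m=env.camera_model('scene')
E
```

```text
glue top [448.1 -83.6] foot [446.4 -87. ] mid [443.1 -87.4]
post [613.1  16.2] base [613.4  12.2] square [616.9 -62.2]
tape hole [429.6  67.6] floor [422.2  70.2]
ring box 158 92 49 46
((182.26589965820312, 114.46467590332031), (43.1859245300293, 49.98746871948242), 121.89427185058594) 134
((183.47503662109375, 114.88777160644531), (15.915194511413574, 22.229602813720703), 157.68914794921875) 52
```

Call:
{"method": "carry_out", "body": {"steps": [{"rx": 0, "ry": 0, "rz": 0, "x": -0.05, "y": -0.3, "z": 0, "jaw": 60}, {"rx": 0, "ry": 0, "rz": 0, "x": 0, "y": -0.5, "z": 0, "jaw": 60}, {"rx": 0, "ry": 0, "rz": 0, "x": 0, "y": -0.6, "z": 0, "jaw": 60}, {"rx": 0, "ry": 0, "rz": 0, "x": 0, "y": -0.6, "z": 0, "jaw": 60}, {"rx": 0, "ry": 0, "rz": 0, "x": 0, "y": -0.5, "z": 0, "jaw": 60}, {"rx": 0, "ry": 0, "rz": 0, "x": 0, "y": -0.37, "z": 0, "jaw": 60}, {"rx": 0, "ry": 0, "rz": 0, "x": 0, "y": 0, "z": 0, "jaw": 60}, {"rx": 0, "ry": 0, "rz": 0, "x": 0, "y": 0, "z": 0, "jaw": 60}, {"rx": 0, "ry": 0, "rz": 0, "x": 0, "y": 0, "z": 0, "jaw": 60}]}}

```text
t: 19.3
position: [446.8, -85.2, 146.8]
ee_rot: [-2.158, -2.282, 0.0]
force: [0.3, -0.1, 0.1]
finger_gap: 60.3
gripper_force: 0.0
```

```bash
python3 - <<'E'
from h import *
import pickle
to(447.5,-85.5)
c=snap('wrist','w10.png'); pickle.dump(c,open('c10.pkl','wb'))
im=cv2.imread('pics/w10.png');b,g,r=[im[...,i].astype(int) for i in range(3)]
m=((r-b>35)&(abs(r-g)<25)&(r>70)).astype(np.uint8)
n,l,st,ce=cv2.connectedComponentsWithStats(m)
for i in range(1,n):
    if st[i,4]>200:print(st[i],ce[i].round(1), im[l==i].mean(0).round())
m2,Rm,e=c
for z in (0,45,91):
    p=Rm.T@(np.array([447.5,-85.5,z])-e);print(z,m2['cx']+m2['fx']*p[0]/p[2],m2['cy']+m2['fy']*p[1]/p[2], m2['fx']/p[2]*25)
E
```

```text
pos [446.8 -85.2 146.8] xang 1.627 tilt [ 0.    -0.001 -1.   ] shift u [-0.006  0.011 -0.   ] t 19.3
[422   0  41 267 745] [445.1 100.6] [ 68.  97. 115.]
[ 155   31  100   99 6277] [205.5  80.4] [ 87. 178. 182.]
[ 309  169   28   49 1061] [322.3 194.2] [ 78. 126. 128.]
0 322.46588164647784 178.515574469921 21.570851450842106
45 322.6503196959354 190.18126590675575 24.799357637792564
91 322.90622744946097 206.3674102392413 29.278909270308695
```

Call:
{"method": "carry_out", "body": {"steps": [{"rx": 0, "ry": 0, "rz": 0, "x": 0, "y": 0.01, "z": 0.4, "jaw": 60}, {"rx": 0, "ry": 0, "rz": 0, "x": 0, "y": 0, "z": 0.5, "jaw": 60}, {"rx": 0, "ry": 0, "rz": 0, "x": 0, "y": 0, "z": 0.5, "jaw": 60}, {"rx": 0, "ry": 0, "rz": 0, "x": 0, "y": 0, "z": 0.3, "jaw": 60}, {"rx": 0, "ry": 0, "rz": 0, "x": 0, "y": 0, "z": 0.11, "jaw": 60}, {"rx": 0, "ry": 0, "rz": 0, "x": 0, "y": 0, "z": 0, "jaw": 45}, {"rx": 0, "ry": 0, "rz": 0, "x": 0, "y": 0, "z": 0, "jaw": 30}, {"rx": 0, "ry": 0, "rz": 0, "x": 0, "y": 0, "z": 0, "jaw": 19}, {"rx": 0, "ry": 0, "rz": 0, "x": 0, "y": 0, "z": 0, "jaw": 19}, {"rx": 0, "ry": 0, "rz": 0, "x": 0, "y": 0, "z": 0, "jaw": 19}, {"rx": 0, "ry": 0, "rz": 0, "x": 0, "y": 0, "z": 0, "jaw": 19}, {"rx": 0, "ry": 0, "rz": 0, "x": 0, "y": 0, "z": 0, "jaw": 19}], "squeeze": 30}}

```text
t: 20.85
position: [447.9, -85.7, 39.8]
ee_rot: [2.157, 2.281, 0.001]
force: [0.5, 0.5, 5.7]
finger_gap: 23.9
gripper_force: 29.6
```

Call:
{"method": "carry_out", "body": {"steps": [{"rx": 0, "ry": 0, "rz": 0, "x": 0, "y": 0, "z": -0.2, "jaw": 19}, {"rx": 0, "ry": 0, "rz": 0, "x": 0, "y": 0, "z": -0.4, "jaw": 19}, {"rx": 0, "ry": 0, "rz": 0, "x": 0, "y": 0, "z": -0.5, "jaw": 19}, {"rx": 0, "ry": 0, "rz": 0, "x": 0.1, "y": 0.1, "z": -0.2, "jaw": 19}, {"rx": 0, "ry": 0, "rz": 0, "x": 0.3, "y": 0.3, "z": 0, "jaw": 19}, {"rx": 0, "ry": 0, "rz": 0, "x": 0.4, "y": 0.4, "z": 0, "jaw": 19}, {"rx": 0, "ry": 0, "rz": 0, "x": 0.5, "y": 0.5, "z": 0, "jaw": 19}, {"rx": 0, "ry": 0, "rz": 0, "x": 0.5, "y": 0.5, "z": 0, "jaw": 19}, {"rx": 0, "ry": 0, "rz": 0, "x": 0.4, "y": 0.4, "z": 0, "jaw": 19}, {"rx": 0, "ry": 0, "rz": 0, "x": 0.3, "y": 0.3, "z": 0, "jaw": 19}, {"rx": 0, "ry": 0, "rz": 0, "x": 0.25, "y": 0.24, "z": 0, "jaw": 19}, {"rx": 0, "ry": 0, "rz": 0, "x": 0.1, "y": 0.1, "z": 0, "jaw": 19}, {"rx": 0, "ry": 0, "rz": 0, "x": 0, "y": 0, "z": 0, "jaw": 19}, {"rx": 0, "ry": 0, "rz": 0, "x": 0, "y": 0, "z": 0, "jaw": 19}, {"rx": 0, "ry": 0, "rz": 0, "x": 0, "y": 0, "z": 0, "jaw": 19}]}}

```text
t: 22.72
position: [607.5, 94.5, 116.9]
ee_rot: [2.159, 2.282, 0.0]
force: [0.4, -0.3, -0.1]
finger_gap: 23.8
gripper_force: 29.5
```

```bash
python3 - <<'E'
from h import *
to(608.4,95.2); print(env.get_state()['finger_gap'],env.get_state()['qpos'].round(2))
E
```

```text
pos [607.5  94.5 116.9] xang 1.626 tilt [-0.  0. -1.] shift u [0.011 0.015 0.   ] t 22.725
23.796203025277926 [-0.06  0.15 -0.01  1.41 -0.    1.46]
```

Call:
{"method": "carry_out", "body": {"steps": [{"rx": 0, "ry": 0, "rz": 0, "x": 0.01, "y": 0.015, "z": 0.2, "jaw": 19}, {"rx": 0, "ry": 0, "rz": 0, "x": 0, "y": 0, "z": 0.3, "jaw": 19}, {"rx": 0, "ry": 0, "rz": 0, "x": 0, "y": 0, "z": 0.3, "jaw": 19}, {"rx": 0, "ry": 0, "rz": 0, "x": 0, "y": 0, "z": 0.15, "jaw": 19}, {"rx": 0, "ry": 0, "rz": 0, "x": 0, "y": 0, "z": 0.09, "jaw": 19}, {"rx": 0, "ry": 0, "rz": 0, "x": 0, "y": 0, "z": 0.04, "jaw": 19}, {"rx": 0, "ry": 0, "rz": 0, "x": 0, "y": 0, "z": 0, "jaw": 19}, {"rx": 0, "ry": 0, "rz": 0, "x": 0, "y": 0, "z": 0, "jaw": 19}]}}

```text
t: 23.72
position: [609.0, 95.6, 52.5]
ee_rot: [2.158, 2.282, 0.001]
force: [0.2, 0.4, 0.8]
finger_gap: 24.1
gripper_force: 29.5
```

Call:
{"method": "carry_out", "body": {"steps": [{"rx": 0, "ry": 0, "rz": 0, "x": 0, "y": 0, "z": 0.02, "jaw": 19}, {"rx": 0, "ry": 0, "rz": 0, "x": 0, "y": 0, "z": 0, "jaw": 25}, {"rx": 0, "ry": 0, "rz": 0, "x": 0, "y": 0, "z": 0, "jaw": 28}, {"rx": 0, "ry": 0, "rz": 0, "x": 0, "y": 0, "z": 0, "jaw": 34}, {"rx": 0, "ry": 0, "rz": 0, "x": 0, "y": 0, "z": 0, "jaw": 45}, {"rx": 0, "ry": 0, "rz": 0, "x": 0, "y": 0, "z": 0, "jaw": 55}, {"rx": 0, "ry": 0, "rz": 0, "x": 0, "y": 0, "z": 0, "jaw": 60}, {"rx": 0, "ry": 0, "rz": 0, "x": 0, "y": 0, "z": -0.2, "jaw": 60}, {"rx": 0, "ry": 0, "rz": 0, "x": 0, "y": 0, "z": -0.5, "jaw": 60}, {"rx": 0, "ry": 0, "rz": 0, "x": 0, "y": 0, "z": -0.6, "jaw": 60}, {"rx": 0, "ry": 0, "rz": 0, "x": 0, "y": 0, "z": -0.3, "jaw": 70}, {"rx": 0, "ry": 0, "rz": 0, "x": 0, "y": 0, "z": 0, "jaw": 75}, {"rx": 0, "ry": 0, "rz": 0, "x": 0, "y": 0, "z": 0, "jaw": 75}]}}

```text
t: 25.35
position: [607.9, 95.7, 145.3]
ee_rot: [-2.157, -2.282, 0.002]
force: [-0.3, -0.0, -0.8]
finger_gap: 75.2
gripper_force: 0.0
```

```bash
python3 - <<'E'
from h import *
to(429.3,68.5)
c=snap('side','s11.png')
im=cv2.imread('pics/s11.png');b,g,r=[im[...,i].astype(int) for i in range(3)]
m=((r-b>35)&(abs(r-g)<25)&(r>70)).astype(np.uint8)
n,l,st,ce=cv2.connectedComponentsWithStats(m)
for i in range(1,n):
    if st[i,4]>100 and 200<ce[i][0]<420:print(st[i],ce[i].round(1))
m2,Rm,e=c
for z in (10,45,101):
    p=Rm.T@(np.array([609,95.6,z])-e);print(z,m2['cx']+m2['fx']*p[0]/p[2],m2['cy']+m2['fy']*p[1]/p[2], m2['fx']/p[2]*25)
E
```

```text
pos [607.9  95.7 145.3] xang 1.627 tilt [ 0.    -0.002 -1.   ] shift u [-0.286 -2.998  0.005] t 25.35
[255 217  12  29 292] [260.7 231.3]
[364 220  40  27 761] [383.2 233. ]
[246 314  52  50 906] [271.7 340.6]
10 262.61085633515705 250.2116322414649 10.766999982013967
45 261.68492200028066 238.84235672729085 10.978275195009784
101 260.12539356553964 219.69336550954282 11.334120841739075
```

The glue column is vertical in the side view (centre column 260.7 where 260–262 is predicted), so it stands upright. On to the tape.

Call:
{"method": "carry_out", "body": {"steps": [{"rx": 0, "ry": 0, "rz": 0, "x": 0, "y": -0.3, "z": -0.2, "jaw": 75}, {"rx": 0, "ry": 0, "rz": 0, "x": -0.06, "y": -0.5, "z": 0, "jaw": 75}, {"rx": 0, "ry": 0, "rz": 0, "x": -0.1, "y": -0.6, "z": 0, "jaw": 75}, {"rx": 0, "ry": 0, "rz": 0, "x": -0.1, "y": -0.6, "z": 0, "jaw": 75}, {"rx": 0, "ry": 0, "rz": 0, "x": -0.03, "y": -0.6, "z": 0, "jaw": 75}, {"rx": 0, "ry": 0, "rz": 0, "x": 0, "y": -0.4, "z": 0.1, "jaw": 75}, {"rx": 0, "ry": 0, "rz": 0, "x": 0, "y": 0, "z": 0.1, "jaw": 75}, {"rx": 0, "ry": 0, "rz": 0, "x": 0, "y": 0, "z": 0, "jaw": 75}, {"rx": 0, "ry": 0, "rz": 0, "x": 0, "y": 0, "z": 0, "jaw": 75}]}}

```text
t: 26.52
position: [430.3, 68.2, 146.5]
ee_rot: [-2.158, -2.283, 0.0]
force: [-0.1, -0.4, 0.7]
finger_gap: 75.2
gripper_force: 0.0
```

```bash
python3 - <<'E'
from h import *
c=snap('wrist','w12.png')
im=cv2.imread('pics/w12.png')
m=(im.max(2)<60).astype(np.uint8); k=np.zeros_like(m);k[100:245,270:375]=1;m*=k
cs,hi=cv2.findContours(m,cv2.RETR_CCOMP,cv2.CHAIN_APPROX_NONE)
for q,hh in zip(cs,hi[0]):
    if len(q)>30: print(cv2.boundingRect(q),[np.round(v,1) for v in cv2.fitEllipse(q)],hh[3])
m2,Rm,e=c
# predicted silhouette of cylinder with centre p -> compare bbox centre
def pr(P):
    p=(P-e)@Rm; return np.c_[m2['cx']+m2['fx']*p[:,0]/p[:,2],m2['cy']+m2['fy']*p[:,1]/p[:,2]]
a=np.linspace(0,6.28,200)
P=np.vstack([np.c_[429.3+27*np.cos(a),68.5+27*np.sin(a),0*a+z] for z in (0,18)])
q=pr(P);print('pred box',q.min(0).round(1),q.max(0).round(1),'px/mm',m2['fx']/((P[0]-e)@Rm)[2])
to(429.3,68.5)
E
```

```text
(296, 156, 48, 50) [array([319.1, 180.4]), array([47. , 49.1]), np.float64(5.7)] -1
(307, 170, 26, 21) [array([319.3, 179.7]), array([19.7, 24.1]), np.float64(88.8)] 1
(321, 159, 20, 15) [array([330.8, 165.8]), array([ 6.6, 21.7]), np.float64(124.8)] 1
pred box [296.4 154.7] [345.7 205.3] px/mm 0.862979914220872
pos [430.3  68.2 146.6] xang 1.627 tilt [ 0. -0. -1.] shift u [ 0.006 -0.016  0.   ] t 26.575
```

Call:
{"method": "carry_out", "body": {"steps": [{"rx": 0, "ry": 0, "rz": 0, "x": -0.01, "y": -0.035, "z": 0.4, "jaw": 75}, {"rx": 0, "ry": 0, "rz": 0, "x": 0, "y": 0, "z": 0.6, "jaw": 75}, {"rx": 0, "ry": 0, "rz": 0, "x": 0, "y": 0, "z": 0.6, "jaw": 75}, {"rx": 0, "ry": 0, "rz": 0, "x": 0, "y": 0, "z": 0.5, "jaw": 75}, {"rx": 0, "ry": 0, "rz": 0, "x": 0, "y": 0, "z": 0.3, "jaw": 75}, {"rx": 0, "ry": 0, "rz": 0, "x": 0, "y": 0, "z": 0.2, "jaw": 75}, {"rx": 0, "ry": 0, "rz": 0, "x": 0, "y": 0, "z": 0.1, "jaw": 75}, {"rx": 0, "ry": 0, "rz": 0, "x": 0, "y": 0, "z": 0.07, "jaw": 75}, {"rx": 0, "ry": 0, "rz": 0, "x": 0, "y": 0, "z": 0, "jaw": 75}]}}

```text
t: 27.7
position: [428.1, 67.4, -19.2]
ee_rot: [2.158, 2.282, 0.001]
force: [-0.1, -0.1, 1.0]
finger_gap: 74.7
gripper_force: 0.0
```

Call:
{"method": "carry_out", "body": {"steps": [{"rx": 0, "ry": 0, "rz": 0, "x": 0, "y": 0, "z": 0, "jaw": 62}, {"rx": 0, "ry": 0, "rz": 0, "x": 0, "y": 0, "z": 0, "jaw": 47}, {"rx": 0, "ry": 0, "rz": 0, "x": 0, "y": 0, "z": 0, "jaw": 47}, {"rx": 0, "ry": 0, "rz": 0, "x": 0, "y": 0, "z": 0, "jaw": 47}, {"rx": 0, "ry": 0, "rz": 0, "x": 0, "y": 0, "z": 0, "jaw": 47}], "squeeze": 35}}

```text
t: 28.32
position: [428.1, 67.4, -18.6]
ee_rot: [2.158, 2.282, 0.0]
force: [-3.2, -0.8, 7.6]
finger_gap: 51.8
gripper_force: 35.6
```

Call:
{"method": "carry_out", "body": {"steps": [{"rx": 0, "ry": 0, "rz": 0, "x": 0, "y": 0, "z": -0.15, "jaw": 47}, {"rx": 0, "ry": 0, "rz": 0, "x": 0, "y": 0, "z": -0.35, "jaw": 47}, {"rx": 0, "ry": 0, "rz": 0, "x": 0, "y": 0, "z": -0.5, "jaw": 47}, {"rx": 0, "ry": 0, "rz": 0, "x": -0.2, "y": 0, "z": -0.5, "jaw": 47}, {"rx": 0, "ry": 0, "rz": 0, "x": -0.4, "y": 0.2, "z": -0.1, "jaw": 47}, {"rx": 0, "ry": 0, "rz": 0, "x": -0.3, "y": 0.4, "z": 0, "jaw": 47}, {"rx": 0, "ry": 0, "rz": 0, "x": -0.14, "y": 0.5, "z": 0, "jaw": 47}, {"rx": 0, "ry": 0, "rz": 0, "x": 0, "y": 0.6, "z": 0, "jaw": 47}, {"rx": 0, "ry": 0, "rz": 0, "x": 0, "y": 0.6, "z": 0, "jaw": 47}, {"rx": 0, "ry": 0, "rz": 0, "x": 0, "y": 0.5, "z": 0, "jaw": 47}, {"rx": 0, "ry": 0, "rz": 0, "x": 0, "y": 0.23, "z": 0, "jaw": 47}, {"rx": 0, "ry": 0, "rz": 0, "x": 0, "y": 0, "z": 0, "jaw": 47}, {"rx": 0, "ry": 0, "rz": 0, "x": 0, "y": 0, "z": 0, "jaw": 47}, {"rx": 0, "ry": 0, "rz": 0, "x": 0, "y": 0, "z": 0, "jaw": 47}]}}

```text
t: 30.08
position: [612.3, 15.4, 76.8]
ee_rot: [2.158, 2.283, 0.0]
force: [0.5, 0.3, -0.5]
finger_gap: 51.9
gripper_force: 36.7
```

```bash
python3 - <<'E'
from h import *
to(612.8,15.7); print(env.get_state()['finger_gap'])
E
```

```text
pos [612.3  15.4  76.8] xang 1.627 tilt [-0.  0. -1.] shift u [0.005 0.009 0.   ] t 30.075
51.899627937963494
```

Call:
{"method": "carry_out", "body": {"steps": [{"rx": 0, "ry": 0, "rz": 0, "x": 0.005, "y": 0.01, "z": 0.3, "jaw": 47}, {"rx": 0, "ry": 0, "rz": 0, "x": 0, "y": 0, "z": 0.4, "jaw": 47}, {"rx": 0, "ry": 0, "rz": 0, "x": 0, "y": 0, "z": 0.3, "jaw": 47}, {"rx": 0, "ry": 0, "rz": 0, "x": 0, "y": 0, "z": 0.15, "jaw": 47}, {"rx": 0, "ry": 0, "rz": 0, "x": 0, "y": 0, "z": 0.08, "jaw": 47}, {"rx": 0, "ry": 0, "rz": 0, "x": 0, "y": 0, "z": 0, "jaw": 47}, {"rx": 0, "ry": 0, "rz": 0, "x": 0, "y": 0, "z": 0, "jaw": 47}]}}

```text
t: 30.95
position: [613.9, 15.6, 3.5]
ee_rot: [2.158, 2.282, 0.001]
force: [-0.4, 0.8, -0.1]
finger_gap: 51.8
gripper_force: 36.7
```

Call:
{"method": "carry_out", "body": {"steps": [{"rx": 0, "ry": 0, "rz": 0, "x": 0, "y": 0, "z": 0.09, "jaw": 47}, {"rx": 0, "ry": 0, "rz": 0, "x": 0, "y": 0, "z": 0.06, "jaw": 47}, {"rx": 0, "ry": 0, "rz": 0, "x": 0, "y": 0, "z": 0.02, "jaw": 47}, {"rx": 0, "ry": 0, "rz": 0, "x": 0, "y": 0, "z": 0, "jaw": 47}, {"rx": 0, "ry": 0, "rz": 0, "x": 0, "y": 0, "z": 0, "jaw": 47}]}}

```text
t: 31.58
position: [613.5, 15.7, -7.3]
ee_rot: [2.158, 2.283, 0.0]
force: [-0.1, 0.6, -0.1]
finger_gap: 51.9
gripper_force: 36.7
```

Call:
{"method": "carry_out", "body": {"steps": [{"rx": 0, "ry": 0, "rz": 0, "x": 0, "y": 0, "z": 0, "jaw": 54}, {"rx": 0, "ry": 0, "rz": 0, "x": 0, "y": 0, "z": 0, "jaw": 58}, {"rx": 0, "ry": 0, "rz": 0, "x": 0, "y": 0, "z": 0, "jaw": 61}, {"rx": 0, "ry": 0, "rz": 0, "x": 0, "y": 0, "z": 0, "jaw": 61}, {"rx": 0, "ry": 0, "rz": 0, "x": 0, "y": 0, "z": -0.2, "jaw": 61}, {"rx": 0, "ry": 0, "rz": 0, "x": 0, "y": 0, "z": -0.5, "jaw": 65}, {"rx": 0, "ry": 0, "rz": 0, "x": 0, "y": 0, "z": -0.7, "jaw": 65}, {"rx": 0, "ry": 0, "rz": 0, "x": 0, "y": 0, "z": -0.8, "jaw": 65}, {"rx": 0, "ry": 0, "rz": 0, "x": 0, "y": 0, "z": -0.8, "jaw": 65}, {"rx": 0, "ry": 0, "rz": 0, "x": 0, "y": 0, "z": -0.5, "jaw": 65}, {"rx": 0, "ry": 0, "rz": 0, "x": -0.3, "y": 0, "z": 0, "jaw": 65}, {"rx": 0, "ry": 0, "rz": 0, "x": -0.5, "y": 0, "z": 0, "jaw": 65}, {"rx": 0, "ry": 0, "rz": 0, "x": -0.3, "y": 0, "z": 0, "jaw": 65}, {"rx": 0, "ry": 0, "rz": 0, "x": 0, "y": 0, "z": 0, "jaw": 65}, {"rx": 0, "ry": 0, "rz": 0, "x": 0, "y": 0, "z": 0, "jaw": 65}]}}

```text
t: 33.45
position: [616.8, -49.8, 202.2]
ee_rot: [-2.158, -2.282, 0.0]
force: [-0.2, 0.2, 0.5]
finger_gap: 65.0
gripper_force: 0.0
```

```bash
python3 - <<'E'
from h import *
c=snap('wrist','w13.png'); d=snap('scene','s13.png'); e=snap('side','d13.png')
a=cv2.imread('pics/w13.png')[0:330,210:440]; a=cv2.resize(a,None,fx=1.8,fy=1.8,interpolation=cv2.INTER_CUBIC)
b=cv2.imread('pics/d13.png')[170:270,235:315]; b=cv2.resize(b,None,fx=4.7,fy=4.7,interpolation=cv2.INTER_CUBIC)
o=np.zeros((594,800,3),np.uint8); o[:a.shape[0],:414]=a[:594]; o[:b.shape[0],420:420+b.shape[1]]=b
cv2.imwrite('pics/fin.png',o); to(600,0)
E
```

```text
pos [617.  -49.5 202.5] xang 1.628 tilt [ 0.  0. -1.] shift u [ 0.839 -0.236  0.   ] t 33.6
```

View pics/fin.png

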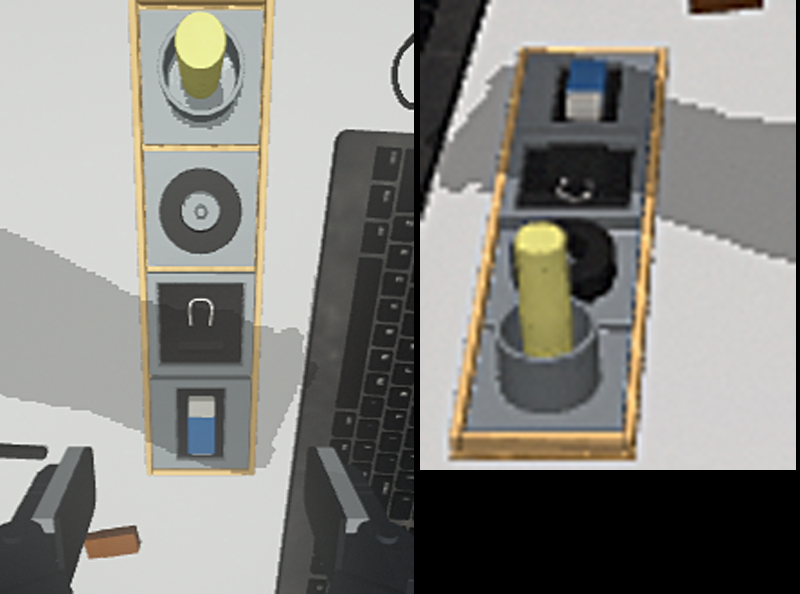

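The picture shows all four seated: glue upright in the cup (200,60), tape flat with the post in its hole (201,211), clip flat in the square recess (200,325), eraser in the oblong recess (201,425). Handing in.

```bash
python3 -c "
from rig import env
print(env.finish_job())"
```

```text
the job is handed in; nothing more can be done
None
```

The caddy is restocked and the job handed in at about 34 s: the last picture shows the eraser, binder clip, glue stick and tape each seated as asked, and I never touched the look-alikes or the far-corner spares.

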